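Lay a standing timber offcut down in the saw jig against its flip-stop

TASK

Get the tall timber offcut ready for sawing by pushing only: first flip the saw jig's raised metal flip-stop fully down across the channel, then tip the offcut, which stands on end in the channel, over towards the stop so that it lies flat in the channel, and push it along until its end is up against the stop. Do not pick the offcut up, and leave the other things on the bench where they stand.

Things in the scene. Friction and masses are not known exactly. Their poses are not given: they have to be found in the camera images.
- jig: wooden saw jig, fixed to the table, roughly sideways to the robot. Origin: on the table under the middle of the channel; x points across the channel to the back fence (away from the robot), y along the channel, z up. Base board 15 mm thick, x -130 to +70 mm, y -230 to +230 mm; the channel lies on it and the flip-stop sits at y = -137 mm
- channel (a point): middle of the jig's channel floor, 15 mm above the table, over the jig's origin. The channel is 66 mm wide (jig x -33 to +33 mm), 440 mm long and open at both ends, between a front lip 12 mm thick and a back fence 18 mm thick, both with their tops 40 mm above the table
- stop (a joint): hinge angle of the flip-stop, rad: 0 = fully down, level across the channel; 1.57 = straight up. Starts raised, leaning slightly back, away from the robot (1.65 to 1.9; limit 2.0). The hinge axis runs along the jig's y. The hinge is stiff (about 0.1 N m): it stays where it is left and has to be pushed all the way down
- stop_hinge (a point): hinge axis of the flip-stop, on the fence: at x = 55, y = -137, z = 55 mm in the jig's frame. Axes turn with the stop; they equal the jig's when it is down. Two fixed steel cheeks hold it (x 35 to 69 mm, up to z = 68 mm, reaching 18 mm either side of the stop's middle along y)
- stop_tip (a point): end of the flip-stop, 100 mm from its hinge along its middle line. It is a straight aluminium bar, 14 mm thick along the channel, 30 mm deep (15 mm either side of the line from hinge to tip). Down, it points from the fence towards the robot and fills heights 40 to 70 mm above the table
- stop_face (a point): point on the stop's flat side that faces the offcut (its +y side), 55 mm out from the hinge; with the stop down this is over the middle of the channel, 55 mm above the table, at y = -130 mm in the jig's frame. Axes as for stop_hinge
- offcut: timber offcut, 60 x 50 x 200 mm, 0.2 to 0.4 kg, loose, standing on end on the channel floor near its +y end. Origin: middle of the face it stands on; z along its length (up at the start), x its 60 mm width (across the channel), y its 50 mm depth. Tipped to the jig's -y it drops onto its 60 x 200 mm side, top 65 mm above the table, 15 to 80 mm short of the stop
- offcut_foot (a point): middle of the lower edge of the offcut that it pivots on when it is tipped towards the stop: 25 mm from its origin along its -y
- offcut_end (a point): middle of the offcut's top end, 200 mm from its origin along its z; once tipped, this end faces the stop
- glue: white plastic glue bottle, 52 mm across, 170 mm tall, standing on the table behind the jig's fence; origin: middle of its underside at the start. To be left alone
- tape: grey tape measure, 62 x 34 x 60 mm, standing on the front strip of the jig's base board; origin: middle of its underside at the start. To be left alone
- shortcut: short timber block, 45 x 45 x 90 mm, standing on the front strip of the jig's base board (not the one to tip); origin: middle of its underside at the start. To be left alone
- jar: glass screw-top jar, 70 mm across, 85 mm tall, on the table to the left of the jig (+y); origin: middle of its underside at the start. To be left alone
- spray: plain steel spray can, 66 mm across, 190 mm tall, on the table to the right (-y); origin: middle of its underside at the start. To be left alone
- tin: aluminium tin with a paper label, 104 mm across, 120 mm tall, on the table to the right (-y); origin: middle of its underside at the start. To be left alone
- hammer: claw hammer lying on the table, to the left (+y), nearer the robot than the jar; origin: under the hammer. To be left alone
Not all that is in view belongs to the job. Leave any green or orange look-alike of the offcut alone.

How it is judged:
By the outcome, as a careful person would: the job done as asked, in the order asked, and still so for the second after the job is handed in, with the robot touching nothing.
It also fails if it takes over 56 s, if anything falls off the work surface, if the arm or the gripper's body presses on something with over 40 N, if the wrist force passes 120 N, or if a joint passes its speed limit or range.

ROBOT

A 6-joint arm with a two-finger parallel gripper is mounted at the origin on the work surface. World frame = base frame: x ahead of the robot, y to its left, z up, the work surface at z = 0. Lengths are in m, angles in rad, forces in N, time in s.
With the tool pointing down it reaches from about 0.425 to 1.125 m from the base axis. Payload 14.9 kg.
Tool frame: the origin (TCP) lies midway between the tips of the shut fingers; the grasp point (between the pads) lies 19 mm behind it (ctrl.tcp_to_grasp is the distance from the TCP to the grasp point, in m); z points along the fingers, y is the line along which they close (so a half turn about z gives the same grasp; the last joint's range is limited). The gripper opens to 91 mm and grips with 3 to 60 N. Pads are 32 mm wide; open, the fingers measure 118 mm over their backs; the gripper's body (76 mm by 178 mm) begins 60 mm behind the grasp point.
Start: joints at [-1.334, 0.379, 1.734, -0, 1.028, -0.033], TCP at [0.187, -0.675, 0.214] pointing down, gripper open.
Joint ranges: [-2.77, 2.77], [-0.74, 2.19], [0, 2.66], [-1.06, 4.2], [0.31, 2.87], [-3.08, 3.08]. Speed limits (rad/s): [1.89, 1.89, 2.39, 3.14, 3.14, 3.14].

INTERFACE

Orientations are given as a rotation vector (axis times angle).
In Python, from bench import ctrl gives the robot as it stands.
- The arm moves only by the tool carry_out, never from a script. Its argument "increments" is a list of rows, each an object with "linear": the shift along the tool's x, y, z in mm, a list of three; "yaw": the turn about the tool's z in rad. In form: [{"linear": [tx, ty, tz], "yaw": yaw}, ...]. A call has 1 to 12 rows; each row shifts and turns the commanded pose from where the row before left it, along the tool's axes as they then stand; what a row does not reach is not made up. A row lasts 1/12 s, in which the tool goes at most 41.7 mm and 7.16 degrees, less where a joint would pass 70% of its speed; a pose out of reach is approached as far as the arm can. A call is refused whole if a number of a shift passes 41.7 or a number of a turn 0.125, either way. A call with a gripper value outside its range is refused whole. "gripper" is the finger opening in mm, from 0 to 91.2, set as the call begins (left out, the last holds). The fingers move at their own pace and stop on an object; "newtons" is the grip in N (left out, the last holds). Time passes only in rows, so rows that do not move let the fingers close. It gives the time, the measured TCP pose, the force, the opening and the grip force at its end, in the units of the state.
- ctrl.sense(): the state, without advancing time (a new reading comes with each control period).
- ctrl.read_camera(name): name is "scene" or "top" or "wrist"; returns (picture, depth): 400x640x3 uint8, red, green, blue; 400x640 float32, m along the optical axis (not along the pixel's ray), 0 where there is no reading.
- ctrl.camera_params(name): a dict with "intrinsics" (3x3 intrinsics, pixels), "distortion" ([k1, k2, p1, p2, k3] as OpenCV has them; the pictures are not rectified), "R" (3x3) and "t" (3): a world point X has camera coordinates R X + t. Camera axes: x right, y down, z forward; pixel columns grow to the right and rows downward; lengths in m; the calibration is good to about 2 mm. A picture is of the moment at which its call begins: read the wrist's pose just before it. camera_params takes no time and is no camera call; for the wrist camera it gives the pose at the moment of the call.
- ctrl.job_done(): hands the job in; it is judged then, once.
The state is a dict: "time_s": time; "q": joint angles; "qd": joint speeds; "joint_torque": joint torques, N m; "tcp_pos": TCP position; "ee_rot": TCP orientation; "wrist_force": force on the tool from outside, world axes, zero at the start; "moment": the same for the moment, N m; "width": opening from 0.0 (shut) to 1.0 (fully open); "grasp_force": force on a finger pad.
Only numpy, scipy, OpenCV 4.12 (cv2) and the standard library are available. Lean on these libraries where they do the work, as an engineer would, in place of code of your own. Each camera call takes 0.05 s, during which the arm holds its last target. There are 200 camera calls.

## Working session

There is one attempt and no reset: what is moved stays moved. The work goes in short steps, Python scripts to look and compute and a tool call to move; the robot and the scene stay as the last step left them, time stands still between calls to the robot, and variables do not carry over. Pictures are saved under pics/ and viewed, at most 10 in all, crops included, and the job is handed in when it is done.

Besides the shell and the picture viewer there is one more tool, called after "Call:" by a JSON object that holds its "fn" and its "kwargs". carry_out: Moves the arm, as the interface text tells. Its arguments: {"type":"object","properties":{"increments":{"type":"array","items":{"type":"object","properties":{"linear":{"type":"array","items":{"type":"number"}},"yaw":{"type":"number"}}}},"gripper":{"type":"number"},"newtons":{"type":"number"}},"required":["increments"]}

```bash
mkdir -p pics; cat > h.py <<'E'
import numpy as np, cv2
from bench import ctrl
def grab(n):
    p=ctrl.camera_params(n); im,d=ctrl.read_camera(n)
    return im,d,p
def world(d,p):
    K=np.array(p["intrinsics"]);h,w=d.shape
    u,v=np.meshgrid(np.arange(w),np.arange(h))
    pts=np.stack([u,v],-1).reshape(-1,1,2).astype(np.float64)
    n=cv2.undistortPoints(pts,K,np.array(p["distortion"],float)).reshape(h,w,2)
    c=np.dstack([n*d[...,None],d])
    W=(c-np.array(p["t"]).ravel())@np.array(p["R"])
    W[d==0]=np.nan
    return W
E
python3 - <<'E'
from h import *
for n in("top","scene"):
    im,d,p=grab(n); cv2.imwrite(f"pics/{n}0.png",im[...,::-1]); np.savez(f"{n}0.npz",im=im,W=world(d,p))
    R=np.array(p["R"]);print(n,-R.T@np.array(p["t"]).ravel(),R[2])
print(ctrl.sense())
E
```

```text
top [ 0.45767741 -0.01957122  1.74343146] [ 0.04826216  0.00613948 -0.99881583]
scene [ 1.30270277 -0.90952327  1.13435761] [-0.49601717  0.58969539 -0.63735885]
{'time_s': 0.1, 'q': array([-1.33430593e+00,  3.79386788e-01,  1.73472147e+00,  3.39552100e-06,
        1.02848984e+00, -3.32948773e-02]), 'qd': array([ 2.23685950e-04,  3.16799051e-05, -1.18086243e-03, -1.34804251e-03,
       -4.55512957e-04, -2.35809568e-04]), 'joint_torque': array([ 1.55556751e-03, -7.65034461e+01, -4.35296917e+01,  6.52740011e-02,
        3.97829851e-02, -7.28914529e-06]), 'tcp_pos': array([ 0.1864823 , -0.67433337,  0.21333285]), 'ee_rot': array([-3.11206262e+00, -4.22356412e-01,  1.55590423e-04]), 'wrist_force': array([ 0.1904048 , -0.83376849, -0.02752615]), 'moment': array([ 0.0110056 , -0.02941642, -0.01349129]), 'grasp_force': 0.0, 'width': 0.9970490293437668}
```

View pics/top0.png

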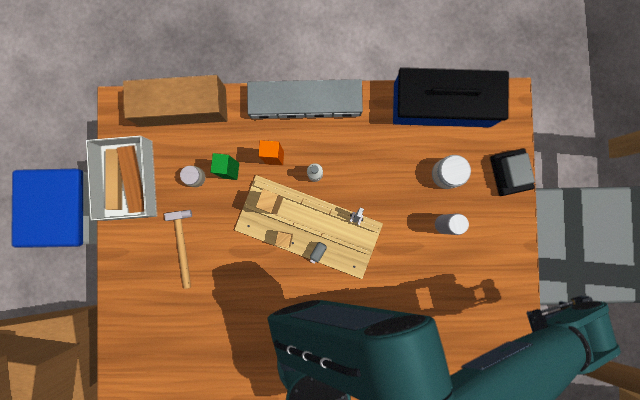

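View pics/scene0.png

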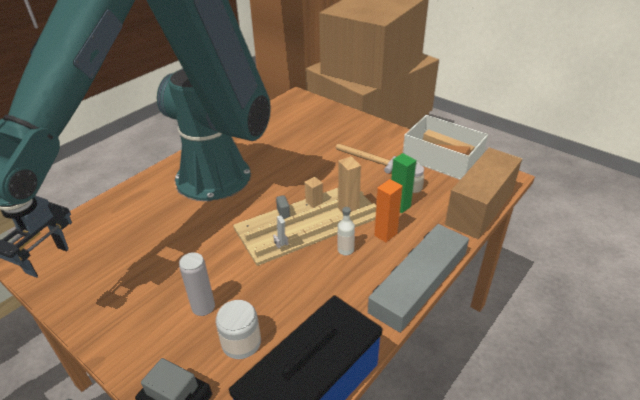

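The top view shows the jig with corners near (255,176), (382,223), (364,278) and (234,230). The offcut is at (267,202), the stop at (357,215), the short block at (285,240), the tape at (317,251) and the glue at (314,172). The scene view agrees. Next I fit the jig pose.

```bash
python3 - <<'E'
from h import *
from scipy.optimize import minimize
D=np.load("top0.npz");W=D["W"]
sub=np.zeros(W.shape[:2],bool);sub[165:285,225:390]=1
z=W[...,2]
table=z[(sub)&(z<0.008)];print("table z",np.nanmedian(table))
m=(sub&(z>0.009)&(z<0.05)).astype(np.uint8)
n,l,s,c=cv2.connectedComponentsWithStats(m); k=1+np.argmax(s[1:,4]); P=W[l==k][:,:2]
# add everything above too inside
r=cv2.minAreaRect((P*1000).astype(np.float32));print(r, cv2.boxPoints(r))
D2=np.load("scene0.npz")["W"]
np.set_printoptions(precision=4,suppress=True)
box=cv2.boxPoints(r)/1000
# jig: y axis along long, towards world +y ; x away from robot
e=box[[1,2,3,0]]-box; i=np.argmax(np.linalg.norm(e,axis=1)); yv=e[i]/np.linalg.norm(e[i]); yv*=np.sign(yv[1]); xv=np.array([yv[1],-yv[0]])
cen=np.array(r[0])/1000; o=cen+0.03*xv; print("o",o,"yv",yv,"ang",np.arctan2(xv[1],xv[0]))
for nm,V in(("top",W),("scene",D2)):
    Q=V.reshape(-1,3);Q=Q[np.isfinite(Q).all(1)]
    J=np.c_[(Q[:,:2]-o)@xv,(Q[:,:2]-o)@yv,Q[:,2]]*1000
    J=J[(abs(J[:,0])<200)&(abs(J[:,1])<330)&(J[:,2]>8)&(J[:,2]<260)]
    np.save(nm+"J.npy",J)
    b=J[(J[:,2]<22)];print(nm,"base ext",np.percentile(b,[1,99],axis=0).ravel(),len(b))
    f=J[(abs(J[:,2]-40)<4)&(abs(J[:,0])<70)&(abs(J[:,1])<215)]; print(" rails hist",np.histogram(f[:,0],bins=np.arange(-60,70,6)))
    t=J[(J[:,2]>195)&(J[:,2]<230)];print(" offcut top",len(t),np.median(t,axis=0) if len(t) else 0,np.percentile(t,[3,97],axis=0) if len(t) else 0)
    t=J[(J[:,2]>75)&(J[:,2]<190)&(abs(J[:,1]+137)<30)&(J[:,0]>-20)&(J[:,0]<90)]
    print(" stop");print(t[::max(1,len(t)//14)])
    for name,q in(("short",(J[:,2]>85)&(J[:,2]<125)&(J[:,0]<-35)),("tape",(J[:,2]>60)&(J[:,2]<82)&(J[:,0]<-45)),("glue",(J[:,2]>120)&(J[:,0]>65)&(J[:,2]<180))):
        t=J[q]; print(name,len(t)); print(np.percentile(t,[3,50,97],axis=0) if len(t) else 0)
E
```

```text
table z 4.544371969153732e-05
((449.7110290527344, 25.8712158203125), (465.30914306640625, 203.20147705078125), 67.87777709960938) [[ 267.97598 -151.39478]
 [ 456.21832 -227.91711]
 [ 631.44604  203.1372 ]
 [ 443.20374  279.65955]]
o [0.4775 0.0146] yv [0.3766 0.9264] ang -0.38610548
top base ext [-167.0902 -266.2448    8.1686  160.0658  292.9753   21.5098] 5904
 rails hist (array([  0,   0,  37, 160, 122,   1,   1,   0,   0,   0,   0,   1,   0,
         0,   0,  40, 160, 135, 110,   0,   0]), array([-60, -54, -48, -42, -36, -30, -24, -18, -12,  -6,   0,   6,  12,
        18,  24,  30,  36,  42,  48,  54,  60,  66]))
 offcut top 896 [ 48.1743 183.5586 203.6843] [[-24.1982 118.836  196.1021]
 [169.6857 325.9221 219.994 ]]
 stop
[[  86.6326 -129.58    149.3509]
 [  79.5745 -128.7403  152.0388]
 [  76.4847 -127.9447  134.0586]
 [  81.4217 -141.7533  146.5395]
 [  76.0024 -136.7168  152.1137]
 [  71.7781 -134.6565  156.6266]
 [  66.1198 -127.7922  144.3743]
 [  71.1323 -141.5479  156.1106]
 [  65.9874 -136.8225  157.0891]
 [  60.9636 -132.2638  155.3395]
 [  56.2785 -128.1989  144.5574]

[... 1104 characters left out ...]
50.3524]
 [  60.7739 -141.2431  126.1012]
 [  84.1604 -141.1567  140.4969]
 [  82.2948 -131.2313  130.562 ]
 [  67.1128 -141.7362  115.1491]
 [  83.0662 -138.7324  122.5112]
 [  79.3908 -127.979   110.582 ]
 [  75.8523 -143.1542  106.52  ]
 [  80.1435 -135.5469  102.3963]
 [  60.8836 -141.5195   81.1024]
 [  79.1494 -136.0259   89.4136]
 [  74.0561 -134.5986   76.1656]]
short 189
[[-114.9964   36.6509   85.9919]
 [ -86.8107   57.8465  103.3424]
 [ -68.3406   82.3049  108.3569]]
tape 226
[[-116.5539  -75.3807   61.8256]
 [ -79.2465  -51.955    73.1041]
 [ -61.0162   75.3803   80.7398]]
glue 768
[[  67.7501 -140.2039  122.168 ]
 [ 151.777   171.1796  149.6057]
 [ 181.4367  321.6723  177.7071]]
```

```bash
cat >> h.py <<'E'
from scipy.spatial.transform import Rotation as Ro
O=np.array([.4775,.0146]);YV=np.array([.3766,.9264]);XV=np.array([.9264,-.3766])
np.set_printoptions(precision=3,suppress=True)
def j2w(x,y,z): return np.r_[O+x/1e3*XV+y/1e3*YV,z/1e3]
def where():
    s=ctrl.sense();R=Ro.from_rotvec(s["ee_rot"]).as_matrix();p=s["tcp_pos"]
    j=np.r_[(p[:2]-O)@XV,(p[:2]-O)@YV,p[2]]*1e3
    yaw=np.arctan2(R[1,0],R[0,0])-np.arctan2(XV[1],XV[0])
    print("t %.2f jig"%s["time_s"],j,"yaw err",round(yaw,3),"F",s["wrist_force"],"F_jig",np.round([s["wrist_force"][:2]@XV,s["wrist_force"][:2]@YV],1))
    return s,R,p
def to(*t):
    s,R,p=where();print("tool delta mm",R.T@(j2w(*t)-p)*1e3)
E
python3 - <<'E'
from h import *
J=np.r_[np.load("topJ.npy"),np.load("sceneJ.npy")]
t=J[(abs(J[:,0])<45)&(J[:,2]>206)&(J[:,2]<222)&(J[:,1]>100)&(J[:,1]<215)]
print("offcut top",len(t),np.percentile(t,[2,50,98],axis=0))
t=J[(abs(J[:,0])<45)&(J[:,2]>60)&(J[:,2]<190)&(J[:,1]>100)&(J[:,1]<250)]
print("offcut sides",np.percentile(t,[2,98],axis=0))
t=np.c_[J[(J[:,2]>75)&(J[:,2]<190)&(abs(J[:,1]+137)<30)&(J[:,0]>20)&(J[:,0]<110)]]
for a,b in((80,100),(100,120),(120,140),(140,165)):
    q=t[(t[:,2]>a)&(t[:,2]<b)];print("stop",a,b,np.percentile(q,[3,97],axis=0))
for n in("top","scene"):
    f=np.load(n+"0.npz");im=f["im"].astype(int);W=f["W"]
    for nm,m in(("green",im[...,1]-np.maximum(im[...,0],im[...,2])>25),("orange",(im[...,0]>190)&(im[...,1]<120)&(im[...,2]<60))):
        q=W[m];q=q[np.isfinite(q).all(1)&(q[:,2]>.02)]
        q=np.c_[(q[:,:2]-O)@XV,(q[:,:2]-O)@YV,q[:,2]]*1e3
        print(n,nm,len(q),np.percentile(q,[3,97],axis=0).ravel() if len(q) else 0)
print("above stop");to(120,-137,230);to(120,-137,120)
E
```

```text
offcut top 553 [[-27.212 116.556 208.39 ]
 [  3.895 139.89  215.342]
 [ 33.097 165.412 220.602]]
offcut sides [[-23.629 114.983  63.497]
 [ 35.51  164.749 186.971]]
stop 80 100 [[  46.615 -142.484   80.485]
 [  80.309 -127.841   99.038]]
stop 100 120 [[  50.534 -142.928  101.051]
 [  81.69  -127.743  118.058]]
stop 120 140 [[  53.361 -142.179  120.818]
 [  85.953 -127.852  138.3  ]]
stop 140 165 [[  56.938 -141.766  141.541]
 [  87.49  -127.962  158.766]]
top green 563 [ 23.753 287.531  35.838  85.012 340.276 205.976]
top orange 282 [125.557 167.55  194.283 175.184 222.344 206.434]
scene green 839 [ 34.748 287.84   31.367  90.649 341.379 202.805]
scene orange 23 [140.317 161.058 193.311 178.812 220.25  202.308]
above stop
t 0.10 jig [ -10.146 -747.825  213.333] yaw err 0.656 F [ 0.19  -0.834 -0.028] F_jig [ 0.5 -0.7]
tool delta mm [ 475.656 -404.706  -16.243]
t 0.10 jig [ -10.146 -747.825  213.333] yaw err 0.656 F [ 0.19  -0.834 -0.028] F_jig [ 0.5 -0.7]
tool delta mm [ 475.652 -404.596   93.757]
```

Call:
{"fn": "carry_out", "kwargs": {"gripper": 0, "newtons": 20, "increments": [{"linear": [0, 0, -30], "yaw": 0.11}, {"linear": [0, 0, -30], "yaw": 0.11}, {"linear": [0, 0, -10], "yaw": 0.11}, {"linear": [0, 0, 0], "yaw": 0.11}, {"linear": [0, 0, 0], "yaw": 0.11}, {"linear": [0, 0, 0], "yaw": 0.106}, {"linear": [5, -25, 0], "yaw": 0}, {"linear": [5, -25, 0], "yaw": 0}, {"linear": [5, -25, 0], "yaw": 0}, {"linear": [5, -25, 0], "yaw": 0}, {"linear": [5, -25, 0], "yaw": 0}, {"linear": [5, -25, 0], "yaw": 0}]}}

```text
time_s: 1.1
tcp_pos: [0.2713, -0.5458, 0.2836]
ee_rot: [-3.083, 0.603, 0.0]
wrist_force: [-0.7, -0.2, -0.8]
width: 0.153
grasp_force: 0.0
```

```bash
python3 -c "
from h import *
to(120,-137,270)"
```

```text
t 1.10 jig [  19.976 -596.808  283.624] yaw err -0.0 F [-0.656 -0.242 -0.755] F_jig [-0.5 -0.5]
tool delta mm [  99.937 -459.807   13.746]
```

Tracking is good.

Call:
{"fn": "carry_out", "kwargs": {"increments": [{"linear": [8, -38, 0], "yaw": 0}, {"linear": [8, -38, 0], "yaw": 0}, {"linear": [8, -38, 0], "yaw": 0}, {"linear": [8, -38, 0], "yaw": 0}, {"linear": [8, -38, 0], "yaw": 0}, {"linear": [8, -38, 0], "yaw": 0}, {"linear": [8, -38, 0], "yaw": 0}, {"linear": [8, -38, 0], "yaw": 0}, {"linear": [8, -38, 0], "yaw": 0}, {"linear": [8, -38, 0], "yaw": 0}, {"linear": [8, -38, 0], "yaw": 0}, {"linear": [12, -42, 0], "yaw": 0}]}}

```text
out of range
```

Call:
{"fn": "carry_out", "kwargs": {"increments": [{"linear": [0, 0, 0], "yaw": 0}, {"linear": [0, 0, 0], "yaw": 0}]}}

```text
time_s: 1.27
tcp_pos: [0.2714, -0.5463, 0.2839]
ee_rot: [-3.084, 0.601, 0.0]
wrist_force: [0.6, 1.2, 0.5]
width: 0.015
grasp_force: 0.0
```

```bash
python3 -c "
from h import *
to(125,-137,115);print(ctrl.sense()['q'])"
```

```text
t 1.27 jig [  20.261 -597.254  283.913] yaw err 0.001 F [0.646 1.174 0.454] F_jig [0.2 1.3]
tool delta mm [ 105.421 -460.075  168.933]
[-1.148  0.162  1.876 -0.     1.104  0.808]
```

Call:
{"fn": "carry_out", "kwargs": {"increments": [{"linear": [9, -38, 0], "yaw": 0}, {"linear": [9, -38, 0], "yaw": 0}, {"linear": [9, -38, 0], "yaw": 0}, {"linear": [9, -38, 0], "yaw": 0}, {"linear": [9, -38, 0], "yaw": 0}, {"linear": [9, -38, 0], "yaw": 0}, {"linear": [9, -38, 0], "yaw": 0}, {"linear": [9, -38, 0], "yaw": 0}, {"linear": [9, -38, 0], "yaw": 0}, {"linear": [9, -38, 0], "yaw": 0}, {"linear": [9, -38, 0], "yaw": 0}, {"linear": [9, -38, 0], "yaw": 0}]}}

```text
time_s: 2.27
tcp_pos: [0.5437, -0.1644, 0.284]
ee_rot: [3.083, -0.604, 0.0]
wrist_force: [-0.1, -1.1, -0.5]
width: 0.006
grasp_force: 0.0
```

Call:
{"fn": "carry_out", "kwargs": {"increments": [{"linear": [0, 0, 0], "yaw": 0}, {"linear": [0, 0, 0], "yaw": 0}]}}

```text
time_s: 2.43
tcp_pos: [0.5436, -0.1647, 0.2837]
ee_rot: [3.084, -0.599, -0.001]
wrist_force: [-0.8, 0.0, -0.5]
width: 0.005
grasp_force: 0.0
```

```bash
python3 -c "
from h import *
to(125,-137,115);print(ctrl.sense()['q'])"
```

```text
t 2.43 jig [ 128.723 -141.251  283.687] yaw err 0.002 F [-0.798  0.029 -0.468] F_jig [-0.8 -0.3]
tool delta mm [ -3.654  -4.278 168.688]
[-0.335  0.091  1.957 -0.     1.094  1.62 ]
```

Call:
{"fn": "carry_out", "kwargs": {"increments": [{"linear": [0, -4, 34], "yaw": 0}, {"linear": [0, 0, 34], "yaw": 0}, {"linear": [0, 0, 34], "yaw": 0}, {"linear": [0, 0, 34], "yaw": 0}, {"linear": [0, 0, 34], "yaw": 0}, {"linear": [-10, 0, 0], "yaw": 0}, {"linear": [-10, 0, 0], "yaw": 0}, {"linear": [-10, 0, 0], "yaw": 0}, {"linear": [0, 0, 0], "yaw": 0}, {"linear": [0, 0, 0], "yaw": 0}]}}

```text
time_s: 3.27
tcp_pos: [0.5169, -0.1507, 0.1161]
ee_rot: [3.083, -0.603, 0.005]
wrist_force: [-0.1, -0.3, -0.3]
width: 0.003
grasp_force: 0.0
```

```bash
python3 -c "
from h import *
to(75.6,-137,116.7)"
```

```text
t 3.27 jig [  98.744 -138.285  116.106] yaw err -0.0 F [-0.096 -0.309 -0.324] F_jig [ 0.  -0.3]
tool delta mm [-23.139  -1.272  -0.668]
```

Call:
{"fn": "carry_out", "kwargs": {"increments": [{"linear": [-7.7, 0, 0], "yaw": 0}, {"linear": [-7.7, 0, 0], "yaw": 0}, {"linear": [-7.7, 0, 0], "yaw": 0}, {"linear": [-6.2, 0, 0.5], "yaw": 0}, {"linear": [-6.2, 0, 0.5], "yaw": 0}, {"linear": [-6.2, 0, 0.5], "yaw": 0}, {"linear": [-5.7, 0, 2], "yaw": 0}, {"linear": [-5.7, 0, 2.3], "yaw": 0}, {"linear": [-5.7, 0, 2.5], "yaw": 0}, {"linear": [-4.8, 0, 3.5], "yaw": 0}, {"linear": [-4.8, 0, 4], "yaw": 0}, {"linear": [-4.8, 0, 4], "yaw": 0}]}}

```text
time_s: 4.27
tcp_pos: [0.4481, -0.1225, 0.0937]
ee_rot: [-3.083, 0.603, 0.0]
wrist_force: [1.7, 0.1, 0.4]
width: 0.008
grasp_force: 0.4
```

```bash
python3 -c "
from h import *
to(16.6,-137,84.4)"
```

```text
t 4.27 jig [  24.392 -138.109   93.669] yaw err -0.0 F [1.698 0.131 0.442] F_jig [1.5 0.8]
tool delta mm [-7.789 -1.102  9.271]
```

Call:
{"fn": "carry_out", "kwargs": {"increments": [{"linear": [-3.9, 0, 4.6], "yaw": 0}, {"linear": [-3.9, 0, 4.7], "yaw": 0}, {"linear": [-2, 0, 4.7], "yaw": 0}, {"linear": [-2, 0, 4.7], "yaw": 0}, {"linear": [-1.5, 0, 4], "yaw": 0}, {"linear": [0, 0, 2], "yaw": 0}, {"linear": [0, 0, 0], "yaw": 0}]}}

```text
time_s: 4.85
tcp_pos: [0.4359, -0.1175, 0.0699]
ee_rot: [-3.083, 0.603, 0.004]
wrist_force: [-11.9, 2.8, 28.3]
width: 0.006
grasp_force: 14.6
```

```bash
python3 -c "
from h import *
where()"
```

```text
t 4.85 jig [  11.193 -138.101   69.934] yaw err -0.0 F [-11.919   2.79   28.312] F_jig [-12.1  -1.9]
```

Call:
{"fn": "carry_out", "kwargs": {"increments": [{"linear": [0, 0, -15], "yaw": 0}, {"linear": [0, 0, -30], "yaw": 0}, {"linear": [0, 0, -37], "yaw": 0}, {"linear": [0, 0, -37], "yaw": 0}, {"linear": [0, 0, -37], "yaw": 0}, {"linear": [0, 0, -37], "yaw": 0}, {"linear": [0, 0, -37], "yaw": 0}, {"linear": [0, -20, 0], "yaw": 0}, {"linear": [0, -36, 0], "yaw": 0}, {"linear": [0, -36, 0], "yaw": 0}, {"linear": [0, -36, 0], "yaw": 0}, {"linear": [0, -36, 0], "yaw": 0}]}}

```text
time_s: 5.85
tcp_pos: [0.4984, 0.0359, 0.2993]
ee_rot: [-3.083, 0.603, -0.0]
wrist_force: [0.6, 0.1, 0.7]
width: 0.005
grasp_force: 0.0
```

Call:
{"fn": "carry_out", "kwargs": {"increments": [{"linear": [-1, -36, 0], "yaw": 0}, {"linear": [-1, -36, 0], "yaw": 0}, {"linear": [-1, -36, 0], "yaw": 0}, {"linear": [-1, -36, 0], "yaw": 0}, {"linear": [-1, -36, 0], "yaw": 0}, {"linear": [0, 0, 0], "yaw": 0}, {"linear": [0, 0, 0], "yaw": 0}]}}

```text
time_s: 6.43
tcp_pos: [0.5613, 0.2041, 0.2986]
ee_rot: [3.083, -0.599, -0.002]
wrist_force: [0.8, 0.5, -0.9]
width: 0.004
grasp_force: 0.0
```

```bash
python3 - <<'E'
from h import *
to(3,205,190)
im,d,p=grab("top");cv2.imwrite("pics/top1.png",im[150:300,200:440][...,::-1].repeat(3,0).repeat(3,1))
im,d,p=grab("scene");V=world(d,p);J=np.dstack([(V[...,:2]-O)@XV,(V[...,:2]-O)@YV,V[...,2]])*1e3
m=(abs(J[...,1]+137)<9)&(abs(J[...,0])<30)&(J[...,2]>50);print("stop top",m.sum(),np.percentile(J[m],[3,50,97],axis=0))
m=(abs(J[...,0])<45)&(J[...,2]>60)&(J[...,2]<222)&(J[...,1]>100)&(J[...,1]<175);print("offcut",np.percentile(J[m],[2,98],axis=0))
E
```

```text
t 6.43 jig [  6.217 207.132 298.584] yaw err 0.002 F [ 0.828  0.533 -0.883] F_jig [0.6 0.8]
tool delta mm [ -3.131   2.038 108.588]
stop top 83 [[ -27.636 -142.756   52.462]
 [  -1.8   -138.63    69.183]
 [  28.277 -129.117   75.12 ]]
offcut [[-22.734 114.971  64.436]
 [ 35.779 164.34  218.059]]
```

View pics/top1.png

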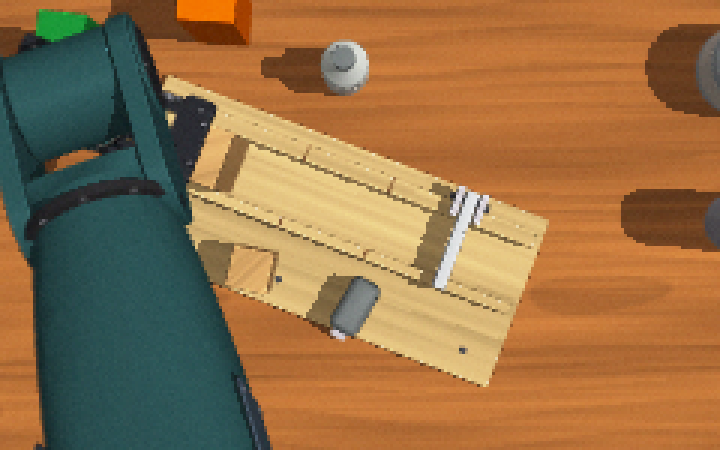

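The stop lies flat across the channel, from (440,285) to (470,205), with its top at about 70 mm. The offcut at (215,160) is still standing, and the rest is unmoved.

Call:
{"fn": "carry_out", "kwargs": {"increments": [{"linear": [-2, 0, 36], "yaw": 0}, {"linear": [0, 0, 36], "yaw": 0}, {"linear": [0, 0, 36], "yaw": 0}, {"linear": [0, 5, 0], "yaw": 0}, {"linear": [0, 5, 0], "yaw": 0}, {"linear": [0, 5, 0], "yaw": 0}, {"linear": [0, 5, 0], "yaw": 0}, {"linear": [0, 5, 0], "yaw": 0}, {"linear": [0, 5, 0], "yaw": 0}, {"linear": [0, 5, 0], "yaw": 0}, {"linear": [0, 5, 0], "yaw": 0}]}}

```text
time_s: 7.45
tcp_pos: [0.5443, 0.1661, 0.1921]
ee_rot: [-3.083, 0.603, -0.001]
wrist_force: [-0.2, 0.0, -0.1]
width: 0.008
grasp_force: 0.2
```

```bash
python3 -c "
from h import *
where()
im,d,p=grab('scene');cv2.imwrite('pics/s1.png',cv2.resize(im[120:280,220:440],None,fx=3,fy=3)[...,::-1])"
```

```text
t 7.45 jig [  4.86  165.546 192.055] yaw err -0.0 F [-0.24   0.046 -0.122] F_jig [-0.2 -0. ]
```

View pics/s1.png

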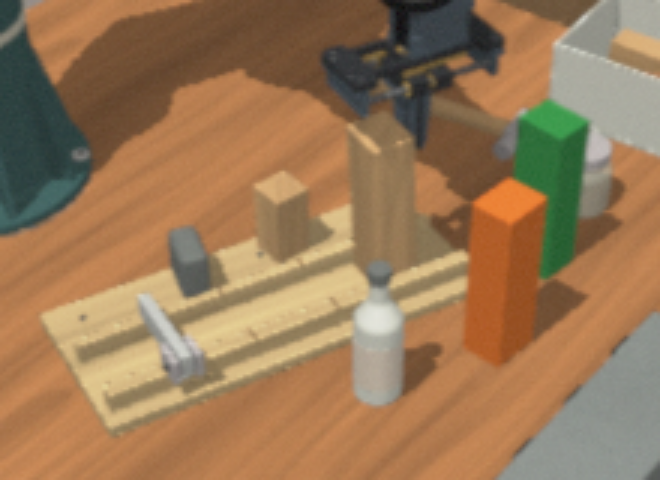

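The fingers are behind the offcut's top at (410,130), and the offcut is starting to tilt. I keep pushing.

Call:
{"fn": "carry_out", "kwargs": {"increments": [{"linear": [0, 5, 0], "yaw": 0}, {"linear": [0, 5, 0], "yaw": 0}, {"linear": [0, 5, 0], "yaw": 0}, {"linear": [0, 5, 0], "yaw": 0}, {"linear": [0, 5, 0], "yaw": 0}, {"linear": [0, 5, 0], "yaw": 0}, {"linear": [0, 5, 0], "yaw": 0}, {"linear": [0, 5, 0], "yaw": 0}, {"linear": [0, 0, 0], "yaw": 0}, {"linear": [0, 0, 0], "yaw": 0}, {"linear": [0, 0, 0], "yaw": 0}]}}

```text
time_s: 8.42
tcp_pos: [0.5293, 0.1295, 0.1915]
ee_rot: [-3.083, 0.603, -0.0]
wrist_force: [-0.4, -0.0, -0.0]
width: 0.006
grasp_force: 0.0
```

```bash
python3 - <<'E'
from h import *
where()
im,d,p=grab('scene');cv2.imwrite('pics/s2.png',cv2.resize(im[120:280,220:440],None,fx=3,fy=3)[...,::-1])
V=world(d,p);J=np.dstack([(V[...,:2]-O)@XV,(V[...,:2]-O)@YV,V[...,2]])*1e3
m=(abs(J[...,0])<31)&(abs(J[...,2]-65)<5)&(J[...,1]>-125);print("offcut top",m.sum(),np.percentile(J[m],[1,50,99],axis=0) if m.sum() else 0)
E
```

```text
t 8.42 jig [  4.737 125.987 191.503] yaw err -0.0 F [-0.374 -0.013 -0.032] F_jig [-0.3 -0.2]
offcut top 116 [[-29.718  86.218  60.097]
 [  9.848 576.672  65.374]
 [ 30.797 755.923  69.879]]
```

View pics/s2.png

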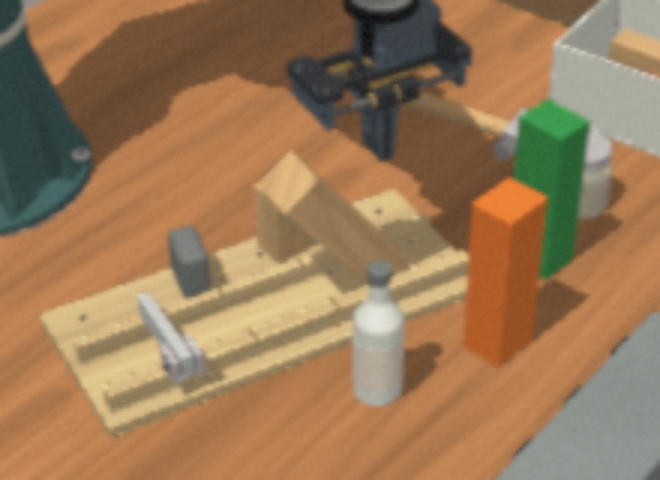

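It is mid-fall, with its top at (290,170), dropping along the channel. I back off, let it settle and check.

Call:
{"fn": "carry_out", "kwargs": {"increments": [{"linear": [0, -15, 0], "yaw": 0}, {"linear": [0, -15, 0], "yaw": 0}, {"linear": [0, 0, 0], "yaw": 0}, {"linear": [0, 0, 0], "yaw": 0}, {"linear": [0, 0, 0], "yaw": 0}, {"linear": [0, 0, 0], "yaw": 0}, {"linear": [0, 0, 0], "yaw": 0}, {"linear": [0, 0, 0], "yaw": 0}, {"linear": [0, 0, 0], "yaw": 0}]}}

```text
time_s: 9.22
tcp_pos: [0.5405, 0.1571, 0.1915]
ee_rot: [-3.083, 0.603, -0.0]
wrist_force: [0.2, -0.4, -0.8]
width: 0.005
grasp_force: 0.0
```

```bash
python3 - <<'E'
from h import *
where()
im,d,p=grab('scene');cv2.imwrite('pics/s3.png',cv2.resize(im[120:280,220:440],None,fx=3,fy=3)[...,::-1])
V=world(d,p);J=np.dstack([(V[...,:2]-O)@XV,(V[...,:2]-O)@YV,V[...,2]])*1e3
m=(abs(J[...,0])<28)&(abs(J[...,2]-65)<6)&(J[...,1]>-125)&(J[...,1]<230);print("offcut top",m.sum(),np.percentile(J[m],[1,50,99],axis=0) if m.sum() else 0)
to(3,150,42)
E
```

```text
t 9.22 jig [  4.697 155.721 191.485] yaw err -0.0 F [ 0.25  -0.45  -0.821] F_jig [ 0.4 -0.3]
offcut top 652 [[-26.273 -85.184  60.448]
 [  0.356   9.314  65.586]
 [ 27.514 111.583  70.492]]
t 9.27 jig [  4.691 155.724 191.465] yaw err -0.0 F [ 0.413  0.419 -0.352] F_jig [0.2 0.5]
tool delta mm [ -1.688   5.722 149.465]
```

View pics/s3.png

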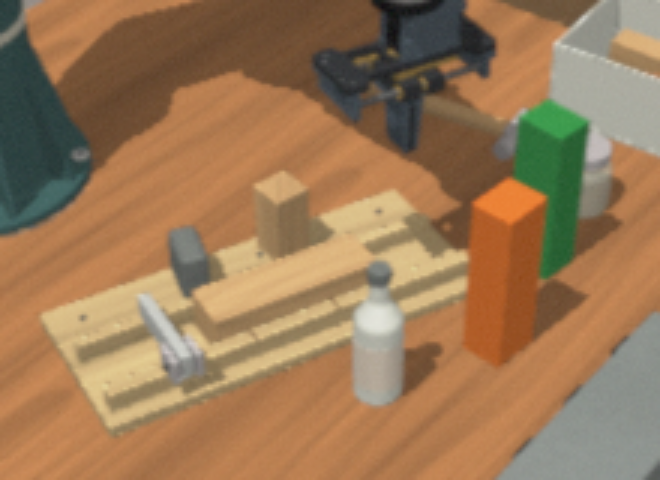

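The offcut lies flat from (200,310) to (370,250), top at about 65 mm, jig y from -86 to 113. That leaves it 44 mm short of the stop.

Call:
{"fn": "carry_out", "kwargs": {"increments": [{"linear": [-3, 0, 30], "yaw": 0}, {"linear": [0, 0, 35], "yaw": 0}, {"linear": [0, 0, 35], "yaw": 0}, {"linear": [0, 0, 30], "yaw": 0}, {"linear": [0, 0, 18], "yaw": 0}, {"linear": [0, 8, 0], "yaw": 0}, {"linear": [0, 8, 0], "yaw": 0}, {"linear": [0, 6, 0], "yaw": 0}, {"linear": [0, 5, 0], "yaw": 0}, {"linear": [0, 5, 0], "yaw": 0}, {"linear": [0, 5, 0], "yaw": 0}, {"linear": [0, 5, 0], "yaw": 0}]}}

```text
time_s: 10.27
tcp_pos: [0.5232, 0.1195, 0.0448]
ee_rot: [-3.082, 0.603, -0.005]
wrist_force: [2.2, 5.8, 5.7]
width: 0.005
grasp_force: 3.0
```

```bash
python3 -c "
from h import *
to(3,84,42)"
```

```text
t 10.27 jig [  2.84  114.362  44.766] yaw err -0.0 F [2.151 5.839 5.736] F_jig [-0.2  6.2]
tool delta mm [ 0.166 30.363  2.702]
```

Call:
{"fn": "carry_out", "kwargs": {"increments": [{"linear": [0, 4, 0], "yaw": 0}, {"linear": [0, 4, 0], "yaw": 0}, {"linear": [0, 4, 0], "yaw": 0}, {"linear": [0, 4, 0], "yaw": 0}, {"linear": [0, 3, 0], "yaw": 0}, {"linear": [0, 3, 0], "yaw": 0}, {"linear": [0, 2, 0], "yaw": 0}, {"linear": [0, 2, 0], "yaw": 0}]}}

```text
time_s: 10.93
tcp_pos: [0.5134, 0.0955, 0.0445]
ee_rot: [-3.082, 0.603, -0.004]
wrist_force: [2.2, 4.9, 6.0]
width: 0.007
grasp_force: 3.1
```

```bash
python3 -c "
from h import *
to(3,84,42)"
```

```text
t 10.93 jig [ 2.761 88.47  44.547] yaw err -0.0 F [2.16  4.887 6.037] F_jig [0.2 5.3]
tool delta mm [0.234 4.47  2.539]
```

Call:
{"fn": "carry_out", "kwargs": {"increments": [{"linear": [0, 1, 0], "yaw": 0}, {"linear": [0, 1, 0], "yaw": 0}, {"linear": [0, 1, 0], "yaw": 0}, {"linear": [0, 1, 0], "yaw": 0}, {"linear": [0, 1, 0], "yaw": 0}]}}

```text
time_s: 11.35
tcp_pos: [0.5115, 0.091, 0.0445]
ee_rot: [-3.082, 0.603, -0.004]
wrist_force: [2.2, 4.5, 5.3]
width: 0.003
grasp_force: 3.1
```

```bash
python3 -c "
from h import *
to(3,84,42)"
```

```text
t 11.35 jig [ 2.769 83.555 44.536] yaw err -0.0 F [2.194 4.486 5.333] F_jig [0.3 5. ]
tool delta mm [ 0.225 -0.444  2.537]
```

Call:
{"fn": "carry_out", "kwargs": {"increments": [{"linear": [0, 1, 0], "yaw": 0}, {"linear": [0, 1, 0], "yaw": 0}, {"linear": [0, 1, 0], "yaw": 0}]}}

```text
time_s: 11.6
tcp_pos: [0.5109, 0.0887, 0.0447]
ee_rot: [-3.081, 0.604, -0.006]
wrist_force: [5.1, 21.3, 0.2]
width: 0.007
grasp_force: 11.5
```

```bash
python3 -c "
from h import *
where()"
```

```text
t 11.60 jig [ 2.995 81.212 44.653] yaw err -0.001 F [ 5.074 21.336  0.176] F_jig [-3.3 21.7]
```

The force has risen to 21 N, so the end is against the stop. I back off and rise.

Call:
{"fn": "carry_out", "kwargs": {"increments": [{"linear": [0, 0, 0], "yaw": 0}, {"linear": [0, -5, 0], "yaw": 0}, {"linear": [0, -15, 0], "yaw": 0}, {"linear": [0, -15, 0], "yaw": 0}, {"linear": [0, 0, -25], "yaw": 0}, {"linear": [0, 0, -36], "yaw": 0}, {"linear": [0, 0, -36], "yaw": 0}, {"linear": [0, 0, -36], "yaw": 0}, {"linear": [0, 0, -36], "yaw": 0}, {"linear": [0, 0, 0], "yaw": 0}, {"linear": [0, 0, 0], "yaw": 0}]}}

```text
time_s: 12.52
tcp_pos: [0.5237, 0.1215, 0.2146]
ee_rot: [-3.082, 0.602, -0.006]
wrist_force: [0.1, 0.1, -0.5]
width: 0.004
grasp_force: 0.0
```

```bash
python3 - <<'E'
from h import *
where()
im,d,p=grab('scene');cv2.imwrite('pics/s4.png',cv2.resize(im[120:280,220:440],None,fx=3,fy=3)[...,::-1])
V=world(d,p);J=np.dstack([(V[...,:2]-O)@XV,(V[...,:2]-O)@YV,V[...,2]])*1e3
m=(abs(J[...,0])<28)&(abs(J[...,2]-65)<6)&(J[...,1]>-128)&(J[...,1]<230);print("offcut top",np.percentile(J[m],[1,50,99],axis=0))
m=(abs(J[...,0])<28)&(abs(J[...,1]+137)<6);q=J[m];print("stop",np.percentile(q,[3,50,97],axis=0),np.polyfit(q[q[:,2]>62][:,0],q[q[:,2]>62][:,2],1))
E
```

```text
t 12.52 jig [  2.508 116.47  214.599] yaw err 0.001 F [ 0.06   0.054 -0.484] F_jig [0.  0.1]
offcut top [[ -26.459 -125.281   60.524]
 [   1.534  -30.658   65.632]
 [  27.496   69.869   70.282]]
stop [[ -27.077 -142.524   12.099]
 [  -3.866 -139.593   65.226]
 [  26.093 -131.938   74.579]] [-0.038 69.941]
```

View pics/s4.png

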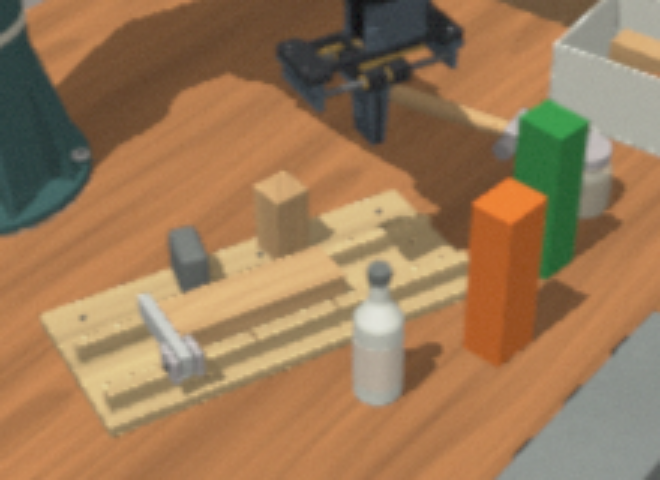

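The offcut's end is against the lowered stop at (165,325), its tail is at about (345,275), and nothing else has moved.

```bash
python3 -c "
from bench import ctrl
print(ctrl.job_done())"
```

```text
the job is handed in; nothing more can be done
None
```

The job is handed in: the flip-stop is fully down, the offcut lies flat in the channel with its end against the stop, and nothing else on the bench appears to have moved (about 12.6 s of the 56 s used).

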